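# Sweep the dishwasher tablets into the caddy tray and shut it

### The arm

A 6-joint arm with a two-finger parallel gripper is mounted at the origin on the work surface. World frame = base frame: x ahead of the robot, y to its left, z up, the work surface at z = 0. Lengths are in mm, angles in rad, forces in N, time in s.
With the tool pointing down it reaches from about 300 to 775 mm from the base axis. Payload 14.6 kg.
Tool frame: the origin (TCP) lies between the finger pads; the fingertips stand 19 mm ahead of it and the grasp point (between the pads) is the TCP (manip.tcp_to_tips is the distance from the TCP to the fingertips, in mm); x points along the fingers, z is the direction in which the jaws open and shut, and the axes are right-handed (so a half turn about x gives the same grasp; the last joint's range is limited). The gripper opens to 94 mm and grips with 3 to 60 N. Pads are 16 mm wide; open, the fingers measure 119 mm over their backs; the gripper's body (75 mm by 177 mm) begins 78 mm behind the grasp point.
Start: joints at [1.213, 0.3, 1.521, -0, 1.321, -0.067], TCP at [157.693, 526.899, 188.346] pointing down, gripper open.
Joint ranges: [-3.03, 3.03], [-0.79, 2.21], [0.23, 2.52], [-1.04, 4.18], [0, 3.07], [-2.55, 2.55]. Speed limits (rad/s): [2.22, 2.22, 2.57, 3.14, 3.14, 3.14].

### API

Orientations are given as [roll, pitch, yaw] about the fixed x, y, z axes, in that order (R = Rz(yaw) Ry(pitch) Rx(roll)).
In Python, from cell import manip gives the robot as it stands.
- The arm moves only by the tool jog_arm, never from a script. Its argument "moves" is a list that holds one entry, the list of rows, each a list of 6 numbers: the shift along the world's x, y, z in mm, then the turn, a rotation vector about the world's x, y, z in degrees. In form: [[[dx, dy, dz, wx, wy, wz], ...]]. A call has 1 to 5 rows; each row shifts and turns the pose as measured when the row begins; what a row does not reach is not made up. A row lasts 1/10 s, in which the tool goes at most 50 mm and 8.59 degrees, less where a joint would pass 70% of its speed; a pose out of reach is approached as far as the arm can. A call is refused whole if a number of a shift passes 50 or a number of a turn 8.59, either way. A call with a gripper value outside its range is refused whole. "gripper" is the opening, from -1 (shut) to 1 (fully open), set as the call begins (left out, the last holds). The fingers move at their own pace and stop on an object; "squeeze" is the grip in N (left out, the last holds). Time passes only in rows, so rows that do not move let the fingers close. It gives the time, the measured TCP pose, the force and the opening at its end, in the units of the state.
- manip.read_state(): the state, without advancing time (a new reading comes with each control period).
- manip.camera(name): name is "side" or "top"; returns (picture, depth): 400x640x3 uint8, blue, green, red; 400x640 float32, mm along the optical axis (not along the pixel's ray), 0 where there is no reading.
- manip.camera_params(name): a dict with "fx", "fy", "cx", "cy" (pixels), "rvec" (rotation vector, rad) and "tvec" (3), from world to camera coordinates, as OpenCV has them. Camera axes: x right, y down, z forward; pixel columns grow to the right and rows downward; lengths in mm; the calibration is good to about 2 mm. A picture is of the moment at which its call begins. camera_params takes no time and is no camera call.
- manip.sign_off(): hands the job in, once; it reports no verdict.
The state is a dict: "clock": time; "joints": joint angles; "qd": joint speeds; "effort": joint torques, N m; "eef_pos": TCP position; "eef_rot": TCP orientation; "wrist_force": force on the tool from outside, world axes, zero at the start; "moment": the same for the moment, N m; "finger_gap": finger opening in mm.
Only numpy, scipy, OpenCV 4.12 (cv2) and the standard library are available. Lean on these libraries where they do the work, as an engineer would, in place of code of your own. Each camera call takes 0.05 s, during which the arm holds its last target. There are 200 camera calls.

### The job

Three dishwasher tablets have spilled on the counter beside the grey caddy: with your fingers, sweep them all up the ramp on the open side into its pulled-out tray, without picking any up. Then push the tray fully home with the tablets in it, and leave the egg cups, the bottle and the snack box where they stand.

Things in the scene. Friction and masses are not known exactly. Their poses are not given: they have to be found in the camera images.
- caddy: dark grey moulded caddy fixed to the counter, a bottomless housing 170 (x) x 150 (y) x 44 mm high (trim to 48 mm). Origin at the centre of its underside on the counter; its -x side, 85 mm from the origin, is the open mouth facing the robot, out of which the light grey tray slides along the caddy's -x. Its yaw differs by up to 0.2 rad from run to run
- tray (a joint): how far the light grey tray is pulled out along the caddy's -x, in m: 0 fully home (hard stop), 0.165 fully out (hard stop); it slides stiffly (about 2 N) and stays where left. It starts pulled out 0.155 to 0.165
- tray_mid (a point): middle of the tray, on its floor's top, 3 mm above the counter; moves with it; axes as the caddy's. Floor: 81 mm either way along x (what is inside the mouth is roofed), in y from -66 to +50 mm, then a ramp down to the counter at +66 mm: this left (+y) side is open. The -y side and +x end have walls 22 mm high, 4 and 3 mm thick; the -x end is the front panel
- tray_front (a point): centre of the outer face of the tray's front panel, 18.5 mm above the counter, face towards the caddy's -x (the robot); panel 150 mm wide along y, 8 mm thick, from 1 to 36 mm above the counter. Moves with the tray
- tablet0: dishwasher tablet, a rigid block 34 (its x) x 25 (its y) x 15 mm high, about 20 g, white below, blue on top with a red dot; lies loose on the counter left of the tray; origin at the centre of its underside (z = 0 on the counter, 3 mm on the tray floor), z up
- tablet1: as tablet0
- tablet2: as tablet0
- egg_cup_white: white ceramic egg cup, 52 mm across at the rim, 64 mm high, loose bystander; origin at the centre of its underside
- egg_cup_blue: blue ceramic egg cup, same size, loose bystander; origin at the centre of its underside
- bottle: aluminium bottle, 68 mm across, 209 mm high with black flip-top lid, loose bystander right of the caddy; origin at the centre of its underside
- snack_box: closed teal snack box lying flat left of the tablets, 150 x 110 x 54 mm high (clips 158 mm over all along x), loose bystander; origin at the centre of its underside
There are look-alikes about, which are no part of the job. What is shaped like the tablet0 but brown is not meant. Leave any turquoise look-alike of the tablet1 alone.

How it is judged:
By the outcome, as a careful person would: the job done as asked, in the order asked, and still so for the second after the job is handed in, with the robot touching nothing.
It also fails if it takes over 67 s, if anything falls off the work surface, if the arm or the gripper's body presses on something with over 40 N, if the wrist force passes 120 N, or if a joint passes its speed limit or range.

## Working session

There is one attempt and no reset: what is moved stays moved. The work goes in short steps, Python scripts to look and compute and a tool call to move; the robot and the scene stay as the last step left them, time stands still between calls to the robot, and variables do not carry over. Pictures are saved under pics/ and viewed, about 8 in all and at most 12, crops included, and the job is handed in when it is done.

Besides the shell and the picture viewer there is one more tool, called by a JSON object that holds its "api" and its "payload", one argument or row to a line. jog_arm: Moves the arm, as the interface text tells. Its arguments: {"type":"object","properties":{"moves":{"type":"array","items":{"type":"array","items":{"type":"array","items":{"type":"number"}}}},"gripper":{"type":"number"},"squeeze":{"type":"number"}},"required":["moves"]}

```bash
mkdir -p pics; ls
python3 - <<'E'
from cell import manip
import cv2,numpy as np
print(manip.read_state())
for n in("top","side"):
    im,d=manip.camera(n); cv2.imwrite(f"pics/{n}0.png",im); np.save(f"pics/{n}0.npy",d); print(n,manip.camera_params(n))
E
```

```text
pics
{'clock': 0.0, 'joints': array([ 1.21340773e+00,  3.00478607e-01,  1.52160526e+00, -1.66738730e-05,
        1.32068219e+00, -6.65852176e-02]), 'qd': array([ 2.30751898e-04, -1.63240965e-03, -3.57177079e-05, -1.17227703e-03,
        1.49033687e-03, -2.22325909e-03]), 'effort': array([-2.60653462e-03, -5.31811845e+01, -3.52734232e+01,  7.07268412e-02,
        2.45956139e-02, -6.98051076e-05]), 'eef_pos': array([157.59524686, 526.63643703, 187.77199134]), 'eef_rot': array([ 3.08877009,  1.56962281, -1.91441814]), 'wrist_force': array([-0.29417284,  0.50548165,  0.78922725]), 'moment': array([ 0.06081224,  0.03542278, -0.00133564]), 'finger_gap': 94.10744183947094}
top {'fx': 467.03727819505474, 'fy': 467.03727819505474, 'cx': 314.931814112242, 'cy': 200.73979181566642, 'rvec': array([ 2.13823364, -2.10516492,  0.2096432 ]), 'tvec': array([-32.45347263, 580.33618646, 825.26734915])}
side {'fx': 379.4133724812853, 'fy': 379.4133724812853, 'cx': 328.3759370034608, 'cy': 205.00853101171526, 'rvec': array([ 0.61618713, -2.66870321,  1.17825997]), 'tvec': array([534.56369897, 212.10568326, 671.11413306])}
```

View pics/top0.png

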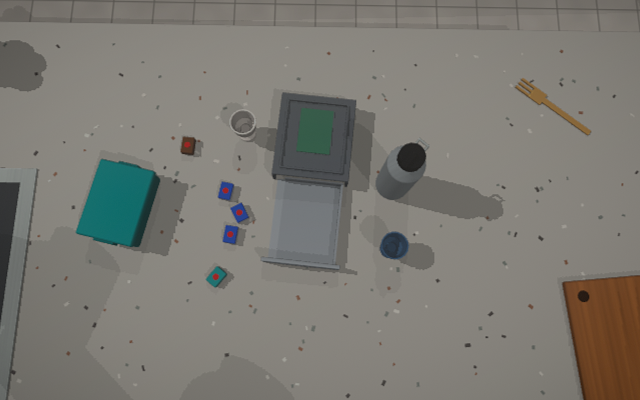

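View pics/side0.png

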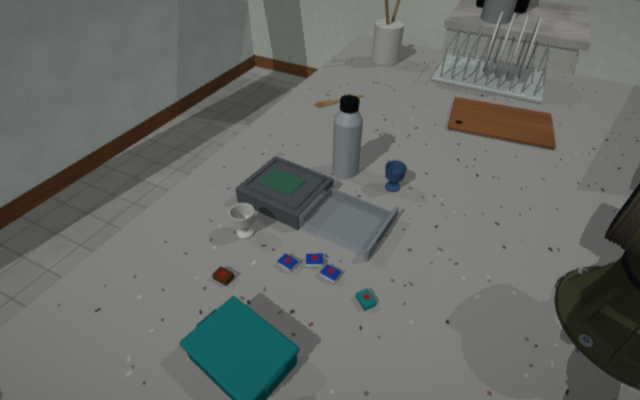

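The top view shows three blue tablets with red dots at (226,191), (240,213) and (231,235). The brown look-alike is at (188,146) and the turquoise one at (217,277). The tray spans about (265–343, 180–268), the white cup is at (243,125), the blue cup at (394,246), the bottle at (400,175) and the box at (119,203). The three blue ones fit the description, and I'll confirm that in a crop.

```bash
cat > h.py <<'E'
from cell import manip
import cv2,numpy as np
P={n:manip.camera_params(n) for n in("top","side")}
def world(n,u,v,z):
    p=P[n];R=cv2.Rodrigues(p["rvec"])[0];C=-R.T@p["tvec"]
    r=R.T@np.array([(u-p["cx"])/p["fx"],(v-p["cy"])/p["fy"],1.]);return C+r*(z-C[2])/r[2]
def blues(n,im,z=15):
    h=cv2.cvtColor(im,cv2.COLOR_BGR2HSV)
    m=cv2.inRange(h,(112,150,60),(130,255,255))
    m=cv2.morphologyEx(m,cv2.MORPH_CLOSE,np.ones((5,5)))
    out=[]
    for c in cv2.findContours(m,cv2.RETR_EXTERNAL,cv2.CHAIN_APPROX_NONE)[0]:
        if cv2.contourArea(c)<40: continue
        q=np.array([world(n,*x,z)[:2] for x in c[:,0]],np.float32)
        (cx,cy),(w,l),a=cv2.minAreaRect(q)
        if w>l: a+=90
        out.append((cv2.minAreaRect(c)[0],round(cx),round(cy),round(w),round(l),"short-axis deg",round(a)))
    return out
E
python3 - <<'E'
from h import *
im=cv2.imread("pics/top0.png");cv2.imwrite("pics/crop1.png",cv2.resize(im[85:295,170:430],None,fx=3,fy=3,interpolation=cv2.INTER_CUBIC)[:600,:780])
for n in("top","side"):
    for b in blues(n,cv2.imread(f"pics/{n}0.png")): print(n,*b)
for u,v,z in[(119,203,54),(78,240,54),(140,246,54),(158,175,54),(100,160,54),(243,125,64),(217,277,15),(188,146,15),(394,245,64),(411,157,209)]: print(u,v,world("top",u,v,z).round())
E
```

```text
top (230.07693481445312, 234.1154022216797) 520 141 23 32 short-axis deg 81
top (239.2000274658203, 212.40000915527344) 563 125 31 23 short-axis deg 118
top (225.26473999023438, 190.44119262695312) 607 155 23 32 short-axis deg 79
side (330.3000183105469, 271.9000244140625) 522 141 23 33 short-axis deg 84
side (314.0, 258.5) 564 126 32 23 short-axis deg 116
side (287.1123962402344, 260.82025146484375) 608 155 24 32 short-axis deg 80
119 203 [571. 346.  54.]
78 240 [500. 415.  54.]
140 246 [491. 300.  54.]
158 175 [626. 277.  54.]
100 160 [654. 390.  54.]
243 125 [726. 118.  64.]
217 277 [437. 162.  15.]
188 146 [697. 235.  15.]
394 245 [ 499. -170.   64.]
411 157 [ 624. -174.  209.]
```

View pics/crop1.png

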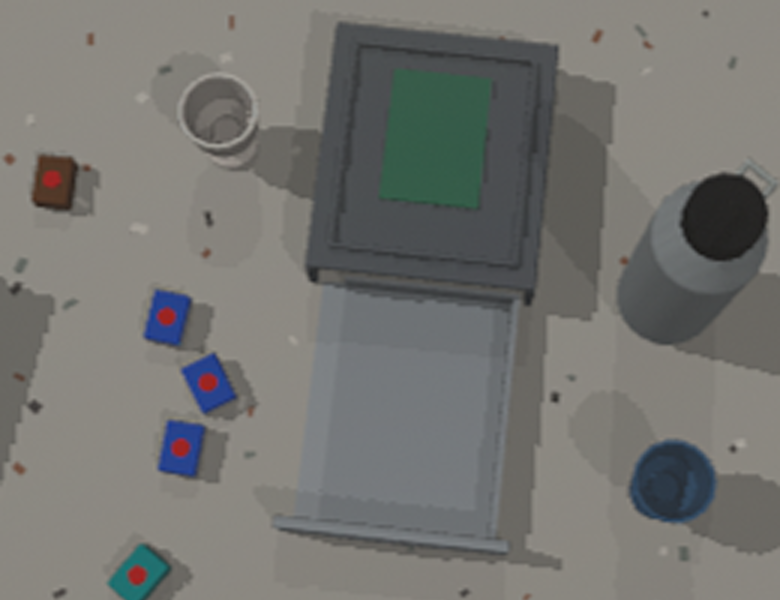

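The crop confirms three blue tablets with red dots at crop (167,317), (208,383) and (181,448). The one at (137,576) is turquoise and the one at (52,180) is brown, so both stay where they are. The tray front panel's top edge runs from crop (274,521) to (507,548), and the ramp side is on the left at about x=305–325.

Run:
```python
from h import *
def c(u,v,z): return world("top",170+u/3,85+v/3,z)[:2]
L=c(274,520,36);R=c(507,547,36);print("panel",L,R,np.linalg.norm(L-R))
for n,q in dict(bl=(338,23),br=(557,45),fl=(310,272),fr=(533,292)).items(): print(n,c(*q,46))
d=(L-R)/np.linalg.norm(L-R); yaw=np.arctan2(-d[0],d[1]);print("yaw",yaw)
ex=np.array([np.cos(yaw),np.sin(yaw)]);ey=np.array([-ex[1],ex[0]])
front=(L+R)/2; mid=front+ex*(85)  # outer face -> middle approx
print("front",front,"mid",mid)
for u,v,z in [(326,285,3),(322,520,3),(303,515,1)]:print("ramp pt",(np.array(c(u,v,z))-mid)@np.c_[ex,ey])
for n,q in dict(t0=(520,141),t1=(563,125),t2=(607,155),turq=(437,162),cup=(726,118),caddy_fl=c(310,272,46),bcup=(499,-170)).items():
    print(n,((np.array(q)-mid)@np.c_[ex,ey]).round())
s=manip.read_state();from scipy.spatial.transform import Rotation as Ro
print(Ro.from_euler("xyz",s["eef_rot"]).as_matrix().round(3))
```

```text
panel [472.49413495  75.90801454] [457.92161843 -70.61662853] 147.24751022155834
bl [801.91494494  44.39834455]
br [ 788.85054368 -101.60319596]
fl [630.77034235  57.55723023]
fr [619.90608043 -85.91072091]
yaw -0.09912839875320414
front [465.20787669   2.64569301] mid [549.79059488  -5.76642821]
ramp pt [76.9472865  64.06743856]
ramp pt [-79.52479499  46.3849326 ]
ramp pt [-77.59602314  59.30421255]
t0 [-44. 143.]
t1 [  0. 131.]
t2 [ 41. 166.]
turq [-129.  156.]
cup [163. 141.]
caddy_fl [74. 71.]
bcup [ -34. -168.]
[[-0.    -0.958  0.287]
 [-0.001  0.287  0.958]
 [-1.     0.    -0.001]]
```

{"api": "jog_arm", "payload": {
  "moves": [
    [[37,-35,-8,0,0,-7.85],[37,-35,-8,0,0,-7.85],[37,-35,-8,0,0,-7.85],[37,-35,-8,0,0,-7.85],[37,-35,-8,0,0,-7.85]]
  ],
  "gripper": -0.79,
  "squeeze": 20
}}

```text
clock: 0.6
eef_pos: [336.0, 355.2, 147.5]
eef_rot: [2.799, 1.569, -2.904]
wrist_force: [0.4, -0.3, 0.5]
finger_gap: 57.6
```

{"api": "jog_arm", "payload": {
  "moves": [
    [[36,-35,-8,0,0,-7.85],[36,-35,-8,0,0,-7.85],[36,-35,-8,0,0,-7.85],[36,-35,-8,0,0,-7.85],[36,-35,-8,0,0,-7.85]]
  ]
}}

```text
clock: 1.1
eef_pos: [511.4, 181.2, 107.7]
eef_rot: [2.995, 1.568, 2.861]
wrist_force: [-0.1, -0.1, 1.2]
finger_gap: 16.9
```

```bash
cat > st.py <<'E'
from h import *
from scipy.spatial.transform import Rotation as Ro
s=manip.read_state();M=Ro.from_euler("xyz",s["eef_rot"]).as_matrix()
print(s["clock"],s["eef_pos"].round(1),s["finger_gap"],"F",s["wrist_force"].round(1),"x",M[:,0].round(3),"jaw deg",np.degrees(np.arctan2(M[1,2],M[0,2])).round(1))
E
python3 st.py
```

```text
1.1 [511.4 181.2 107.7] 16.90261714092114 F [-0.1 -0.1  1.2] x [-0.002  0.001 -1.   ] jaw deg -7.7
```

{"api": "jog_arm", "payload": {
  "moves": [
    [[10,-4,-20,0,0,2.2],[0,0,-25,0,0,0],[0,0,-22,0,0,0],[0,0,-14,0,0,0],[0,0,0,0,0,0]]
  ]
}}

```text
clock: 1.6
eef_pos: [524.3, 170.6, 21.1]
eef_rot: [-2.899, 1.565, -3.007]
wrist_force: [-0.5, 0.2, 1.0]
finger_gap: 9.7
```

```bash
python3 st.py
```

```text
1.6 [524.3 170.6  21.1] 9.671943451995242 F [-0.5  0.2  1. ] x [-0.005 -0.001 -1.   ] jaw deg -6.2
```

{"api": "jog_arm", "payload": {
  "moves": [
    [[-3,1,6,0,0,0],[-1,-8,0,0,0,0],[-1.5,-15,0,0,0,0],[-1.5,-15,0,0,0,0],[-1.5,-15,0,0,0,0]]
  ]
}}

```text
clock: 2.1
eef_pos: [515.9, 116.1, 30.5]
eef_rot: [-2.971, 1.569, -3.076]
wrist_force: [-0.4, 0.1, -0.5]
finger_gap: 10.1
```

{"api": "jog_arm", "payload": {
  "moves": [
    [[-1.5,-15,0,0,0,0],[-1.5,-15,0,0,0,0],[-1.5,-15,0,0,0,0],[-1.5,-12,0,0,0,0],[0,0,0,0,0,0]]
  ]
}}

```text
clock: 2.6
eef_pos: [509.1, 49.9, 31.8]
eef_rot: [-0.89, 1.57, -1.0]
wrist_force: [-0.1, 0.7, 0.1]
finger_gap: 9.9
```

```bash
cat > look.py <<'E'
import sys
from h import *
im,_=manip.camera("top");cv2.imwrite(f"pics/{sys.argv[1]}.png",cv2.resize(im[85:295,170:430],None,fx=3,fy=3,interpolation=cv2.INTER_CUBIC)[:600,:780])
sd,_=manip.camera("side")
mid=np.array([550,-6]);y=-.095;A=np.array([[np.cos(y),-np.sin(y)],[np.sin(y),np.cos(y)]])
for n,i in(("top",im),("side",sd)):
    for b in blues(n,i): print(n,*b,"tray",((np.array(b[1:3])-mid)@A).round())
E
python3 st.py; python3 look.py c2
```

```text
2.6 [509.1  49.9  31.8] 9.94974137118626 F [-0.1  0.7  0.1] x [ 0. -0. -1.] jaw deg -6.3
side (330.37689208984375, 271.7153625488281) 522 141 23 33 short-axis deg 84 tray [-42. 144.]
side (314.0, 258.5) 564 126 32 23 short-axis deg 116 tray [  1. 133.]
side (287.1323547363281, 260.7793884277344) 608 154 23 32 short-axis deg 81 tray [ 43. 165.]
```

```bash
python3 - <<'E'
from h import *
im,_=manip.camera("side");cv2.imwrite("pics/s3.png",cv2.resize(im[140:340,180:440],None,fx=3,fy=3)[:600,:780])
for b in blues("side",im): print(*b)
E
python3 st.py
```

```text
(330.37689208984375, 271.7153625488281) 522 141 23 33 short-axis deg 84
(314.0, 258.5) 564 126 32 23 short-axis deg 116
(287.1538391113281, 260.7691955566406) 608 155 23 32 short-axis deg 78
2.75 [509.3  51.8  31.8] 9.84878002489051 F [-0.7  0.3  0.1] x [ 0. -0. -1.] jaw deg -6.2
```

View pics/s3.png

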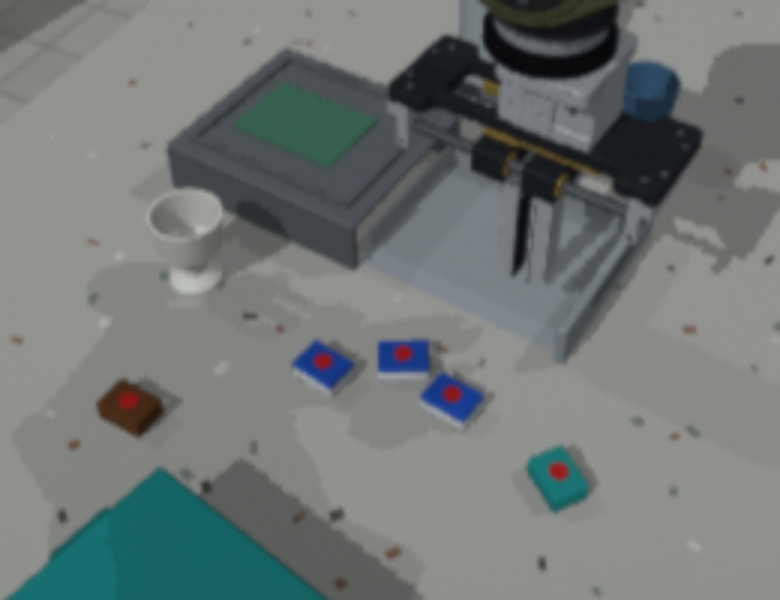

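The fingers rode high (TCP z about 32) and passed over the tablet without moving it. All three still lie where they were, so I'll go back and take it lower.

{"api": "jog_arm", "payload": {
  "moves": [
    [[0,0,25,0,0,0],[3,35,5,0,0,0],[3,40,0,0,0,0],[3,35,0,0,0,0],[1,8,0,0,0,0]]
  ]
}}

```text
clock: 3.25
eef_pos: [519.2, 175.7, 63.2]
eef_rot: [0.981, 1.57, 0.872]
wrist_force: [-0.2, -0.4, -0.9]
finger_gap: 9.6
```

{"api": "jog_arm", "payload": {
  "moves": [
    [[0,0,0,0,0,0],[0,0,-15,0,0,0],[0,0,-10,0,0,0],[0,0,-5,0,0,0],[0,0,0,0,0,0]]
  ]
}}

```text
clock: 3.75
eef_pos: [518.7, 174.7, 31.6]
eef_rot: [2.491, 1.571, 2.384]
wrist_force: [-0.2, -0.0, -0.0]
finger_gap: 10.0
```

```bash
python3 -c "
from cell import manip;print(manip.tcp_to_tips)"; python3 st.py
```

```text
19.0
3.75 [518.7 174.7  31.6] 9.959141970195327 F [-0.2 -0.  -0. ] x [-0.  0. -1.] jaw deg -6.1
```

{"api": "jog_arm", "payload": {
  "moves": [
    [[2,0,-6,0,0,0],[0,0,0,0,0,0],[0,-6,0,0,0,0],[-1,-12,0,0,0,0],[-1.2,-12,0,0,0,0]]
  ]
}}

```text
clock: 4.25
eef_pos: [519.2, 142.8, 26.2]
eef_rot: [0.491, 1.569, 0.385]
wrist_force: [-0.2, -0.1, -0.6]
finger_gap: 9.9
```

```bash
python3 st.py
```

```text
4.25 [519.2 142.8  26.2] 9.93591921061649 F [-0.2 -0.1 -0.6] x [ 0.001  0.    -1.   ] jaw deg -6.1
```

{"api": "jog_arm", "payload": {
  "moves": [
    [[-1.3,-14,0,0,0,0],[-1.3,-14,0,0,0,0],[-1.3,-14,0,0,0,0],[-1.3,-14,0,0,0,0],[-1.3,-14,0,0,0,0]]
  ]
}}

```text
clock: 4.75
eef_pos: [512.0, 65.5, 26.7]
eef_rot: [0.329, 1.569, 0.222]
wrist_force: [1.2, 0.1, 0.1]
finger_gap: 10.0
```

```bash
python3 st.py; python3 look.py c4
```

```text
4.75 [512.   65.5  26.7] 10.01410277071752 F [1.2 0.1 0.1] x [ 0.002  0.    -1.   ] jaw deg -6.2
side (330.3000183105469, 271.9000244140625) 523 141 23 35 short-axis deg 84 tray [-41. 144.]
side (314.0, 258.5) 564 126 32 23 short-axis deg 116 tray [  1. 133.]
side (287.0384521484375, 260.6922912597656) 608 155 23 32 short-axis deg 78 tray [ 42. 166.]
```

The tablets still haven't moved although the TCP reads z≈26. I'll compare the seen fingertip position with the reported one.

Run:
```python
from h import *
for z in(0,8,13,30,40):
    print(z,world("side",352,231,z).round(),world("side",360,233,z).round())
im,d=manip.camera("side")
cv2.imwrite("pics/s5.png",cv2.resize(im[170:290,280:440],None,fx=5,fy=5))
p=P["side"];R=cv2.Rodrigues(p["rvec"])[0]
s=manip.read_state();t=s["eef_pos"]
for o in(-19,0,40):
    q=R@(t+[0,0,o])+p["tvec"];u,v=p["fx"]*q[0]/q[2]+p["cx"],p["fy"]*q[1]/q[2]+p["cy"];print(o,"pix",u,v,"crop",(u-280)*5,(v-170)*5,"depth",q[2],d[int(v),int(u)])
    w=d[int(v)-3:int(v)+12,int(u)-12:int(u)+13];vv,uu=np.mgrid[int(v)-3:int(v)+12,int(u)-12:int(u)+13]
    X=np.stack([(uu-p["cx"])/p["fx"]*w,(vv-p["cy"])/p["fy"]*w,w],-1);W=(X-p["tvec"])@R
    if o==-19:
        print(W[...,2].round().astype(int));print(W[...,1].round().astype(int))
```

```text
0 [531.  10.   0.] [513.   8.   0.]
8 [528.  17.   8.] [510.  15.   8.]
13 [527.  22.  13.] [509.  20.  13.]
30 [521.  37.  30.] [504.  35.  30.]
40 [518.  46.  40.] [501.  44.  40.]
-19 pix 349.9185644921826 249.06377051246596 crop 349.59282246091306 395.3188525623298 depth 777.8007616443989 785.75073
[[ -1   0  -1   0  -1   1  -2   2   0   0   1   2   2   3   2   1   3   3
    1   1   5   1   3   3   1]
 [ -2  -2  -1  -1  -2  -1   0   1  -1   1   1   0   2   2   0   1   2   1
    2   1   3   3   3   3   2]
 [  1   0  -1  -1   1  -2  -1  -1   0   2  -2   1   0   0   1   1   2   1
    2   1   2   4   0   2   3]
 [  0   0   0  -2  -1  -2  -3   0   0  -1  -1  -2   2   1   1   1   0   2
    1  -1   2   1  -1   0   3]
 [  0  -2  -2   0   0  -1   1  -1   0   2   0   0   0   1   0   2   1   1
    0   2   0   0   2   1   0]
 [  0   0  -1  -1   1  -1   2  -1  -1  -1  -2   1  -1   0   0  -1   0   0
    0   0   1   1   2   0   0]
 [ -1   0  -1   1   0   0   1  -2   0  -1  -1   1  -1   1  -2   0  -2   1
    1   0  -1   0   0   0   0]
 [ -2   2  -1   1   0   0   0   0  -2   0   1  -2   0   0   0
[... 1894 characters left out ...]
6  73  72
   72  70  69  69  70  68  66]
 [ 91  88  88  86  87  87  84  83  84  81  82  80  79  77  78  77  77  76
   74  74  73  72  69  70  69]
 [ 93  92  92  90  90  89  88  87  85  84  84  84  82  81  79  79  79  77
   76  74  74  73  73  70  71]
 [ 95  95  93  92  91  91  88  88  87  87  86  84  84  84  82  81  80  81
   79  78  77  76  74  75  73]
 [ 99  98  94  96  93  94  91  91  91  90  89  88  87  86  85  84  85  82
   80  79  80  79  77  76  76]]
0 pix 350.4664606781143 242.8700812817465 crop 352.33230339057144 364.3504064087325 depth 764.9397697978719 799.59094
40 pix 351.68235746631075 229.12498314803295 crop 358.41178733155374 295.62491574016474 depth 737.8639974893943 751.9998
```

View pics/s5.png

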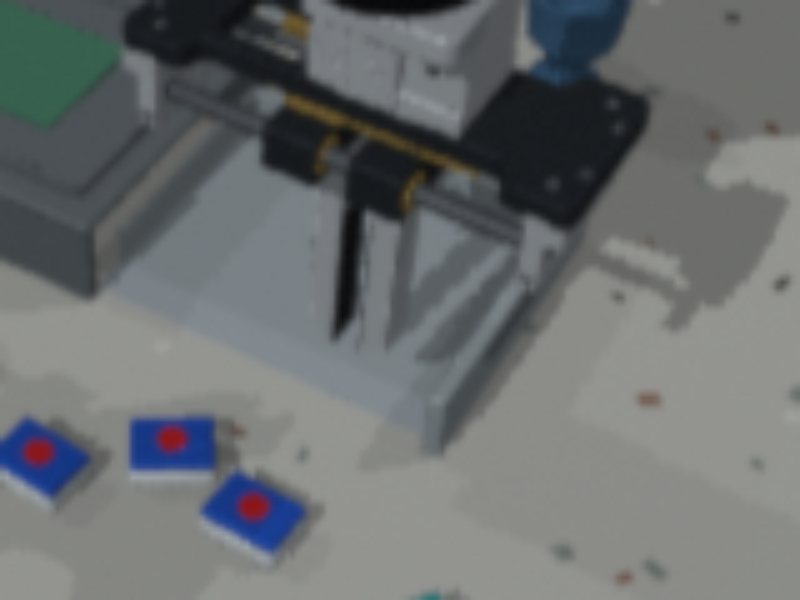

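Run:
```python
from h import *
for n in("side",):
    im,d=manip.camera(n);p=P[n];R=cv2.Rodrigues(p["rvec"])[0]
    for u in(345,346,347,349,353,355,357):
        for v in(222,228,232,234,236,237,238,239,240,241,242):
            w=d[v,u];X=np.array([(u-p["cx"])/p["fx"]*w,(v-p["cy"])/p["fy"]*w,w]);print((R.T@(X-p["tvec"])).round().astype(int),end=" ")
        print(u)
im,d=manip.camera("top");p=P["top"];R=cv2.Rodrigues(p["rvec"])[0]
cv2.imwrite("pics/t6.png",cv2.resize(im[85:295,170:430],None,fx=3,fy=3)[:600,:780])
print(manip.read_state()["eef_pos"])
```

```text
[524  75  89] [523  74  72] [522  75  62] [522  74  55] [521  75  52] [521  75  48] [521  75  45] [534  40   2] [533  42   1] [532  46   3] [530  49   3] 345
[521  76  92] [521  74  74] [521  73  61] [520  73  56] [342 551 600] [520  73  47] [520  74  45] [532  39   2] [531  43   3] [530  45   3] [529  48   3] 346
[520  75  91] [519  74  75] [519  72  61] [518  73  57] [519  72  50] [518  73  48] [518  72  44] [530  39   3] [530  40   0] [528  44   3] [527  46   1] 347
[518  68  85] [518  64  65] [517  65  55] [517  66  51] [530  29   2] [528  32   4] [528  34   3] [527  36   2] [526  39   2] [524  42   2] [523  44   2] 349
[508  75  96] [506  76  82] [505  76  72] [505  76  66] [504  77  61] [505  76  58] [504  76  55] [504  77  53] [504  76  50] [504  76  46] [516  41   2] 353
[503  77 100] [502  77  85] [501  76  74] [501  77  69] [500  77  64] [500  76  60] [500  78  59] [500  78  56] [499  78  53] [513  36   2] [512  38   2] 355
[500  76 101] [498  78  88] [497  77  76] [497  77  71] [496  77  65] [497  75  60] [497  74  56] [496  75  55] [510  31   1] [509  33   1] [508  38   4] 357
[512.18093777  67.05164634  26.70008655]
```

Depth shows the fingertips at z≈44 mm while the TCP reads 26.7, so they should be at 8. The tray floor and tablet heights agree with the cameras and xy is consistent, so the reported z (or tip length) is off by about 37 mm. I'll work from the cameras: go back, lower partway and measure the tip height again.

{"api": "jog_arm", "payload": {
  "moves": [
    [[2,25,0,0,0,0],[3,35,0,0,0,0],[3,35,0,0,0,0],[1,10,0,0,0,0],[0,0,0,0,0,0]]
  ]
}}

```text
clock: 5.5
eef_pos: [521.0, 178.1, 26.6]
eef_rot: [0.433, 1.568, 0.328]
wrist_force: [-0.1, 0.5, -1.1]
finger_gap: 9.7
```

{"api": "jog_arm", "payload": {
  "moves": [
    [[0,0,-8,0,0,0],[0,0,-8,0,0,0],[0,0,-4,0,0,0],[0,0,0,0,0,0],[0,0,0,0,0,0]]
  ]
}}

```text
clock: 6.0
eef_pos: [520.5, 174.9, 3.9]
eef_rot: [0.104, 1.57, -0.004]
wrist_force: [-0.8, 0.3, 0.1]
finger_gap: 9.7
```

```bash
cat > tips.py <<'E'
from h import *
# lowest points of the finger in the side view: cloud within 35 mm of TCP xy, above 20% etc.
im,d=manip.camera("side");p=P["side"];R=cv2.Rodrigues(p["rvec"])[0]
t=manip.read_state()["eef_pos"]
vv,uu=np.mgrid[:400,:640];X=np.stack([(uu-p["cx"])/p["fx"]*d,(vv-p["cy"])/p["fy"]*d,d],-1);W=(X-p["tvec"])@R
# finger columns: points in x within 20, y within 14 of the TCP
m=(abs(W[...,0]-t[0])<22)&(abs(W[...,1]-t[1])<14)&(d>0)&(W[...,2]<110)
z=W[m][:,2]; h,e=np.histogram(z,np.arange(-5,111,5)); print("tcp",t.round(1)); print(dict(zip(e[:-1].astype(int).tolist(),h.tolist())))
f=W[m&(W[...,2]>60)]; print("finger xy mean",f[:,:2].mean(0).round(1),f[:,:2].min(0).round(),f[:,:2].max(0).round())
E
python3 tips.py; python3 st.py
```

```text
tcp [520.5 175.    3.9]
{-5: 166, 0: 86, 5: 0, 10: 0, 15: 0, 20: 13, 25: 22, 30: 34, 35: 33, 40: 34, 45: 36, 50: 39, 55: 38, 60: 38, 65: 36, 70: 34, 75: 39, 80: 27, 85: 24, 90: 13, 95: 10, 100: 5, 105: 0}
finger xy mean [519.8 181.8] [503. 167.] [539. 186.]
6.05 [520.5 175.    3.9] 10.079105283373961 F [ 0.4 -0.1 -0.5] x [ 0. -0. -1.] jaw deg -6.2
```

The tips read about 22 mm at TCP z 3.9, the same offset again: tip height is the reading plus 18. So a tip height of 7 mm needs a reading of about -11.

{"api": "jog_arm", "payload": {
  "moves": [
    [[0,0,-7,0,0,0],[0,0,-5,0,0,0],[0,0,-2,0,0,0],[0,0,0,0,0,0],[0,0,0,0,0,0]]
  ]
}}

```text
clock: 6.55
eef_pos: [520.7, 174.7, -11.0]
eef_rot: [0.189, 1.57, 0.081]
wrist_force: [0.7, -0.1, 0.2]
finger_gap: 9.9
```

```bash
python3 tips.py; python3 st.py
```

```text
tcp [520.7 174.7 -11. ]
{-5: 118, 0: 58, 5: 11, 10: 23, 15: 31, 20: 32, 25: 33, 30: 32, 35: 36, 40: 37, 45: 36, 50: 36, 55: 36, 60: 32, 65: 28, 70: 19, 75: 10, 80: 10, 85: 2, 90: 0, 95: 3, 100: 6, 105: 5}
finger xy mean [522. 182.] [503. 170.] [539. 187.]
6.6 [520.7 174.7 -11. ] 10.017287535855413 F [ 0.5  0.8 -0.6] x [ 0.001  0.    -1.   ] jaw deg -6.2
```

{"api": "jog_arm", "payload": {
  "moves": [
    [[-0.5,-6,0,0,0,0],[-1.2,-12,0,0,0,0],[-1.3,-13,0,0,0,0],[-1.3,-13,0,0,0,0],[-1.3,-13,0,0,0,0]]
  ]
}}

```text
clock: 7.1
eef_pos: [514.7, 113.8, -10.6]
eef_rot: [0.243, 1.569, 0.136]
wrist_force: [-0.0, -0.0, 0.9]
finger_gap: 9.9
```

```bash
python3 st.py; python3 look.py c7
```

```text
7.1 [514.7 113.8 -10.6] 9.940984204507702 F [-0.  -0.   0.9] x [ 0.002  0.    -1.   ] jaw deg -6.1
side (314.0, 258.5) 564 126 32 23 short-axis deg 116 tray [  1. 133.]
side (287.20587158203125, 260.8235168457031) 608 154 23 32 short-axis deg 81 tray [ 43. 165.]
```

{"api": "jog_arm", "payload": {
  "moves": [
    [[-1.3,-13,0,0,0,0],[-1.3,-13,0,0,0,0],[-1.3,-13,0,0,0,0],[-1.3,-13,0,0,0,0],[-1.3,-13,0,0,0,0]]
  ]
}}

```text
clock: 7.7
eef_pos: [507.7, 44.1, -10.4]
eef_rot: [0.251, 1.569, 0.145]
wrist_force: [1.0, -0.4, -0.2]
finger_gap: 10.0
```

{"api": "jog_arm", "payload": {
  "moves": [
    [[-1,-11,0,0,0,0],[-1,-11,0,0,0,0],[-1,-11,0,0,0,0],[-1,-9,0,0,0,0],[0,0,0,0,0,0]]
  ]
}}

```text
clock: 8.2
eef_pos: [503.2, -3.6, -10.4]
eef_rot: [0.216, 1.569, 0.107]
wrist_force: [0.3, 0.2, -0.2]
finger_gap: 9.9
```

```bash
python3 st.py
```

```text
8.2 [503.2  -3.6 -10.4] 9.86931416939963 F [ 0.3  0.2 -0.2] x [ 0.002  0.    -1.   ] jaw deg -6.2
```

{"api": "jog_arm", "payload": {
  "moves": [
    [[1,12,0,0,0,0],[1,5,30,0,0,0],[20,35,15,0,0,0],[25,40,0,0,0,0],[25,40,0,0,0,0]]
  ]
}}

```text
clock: 8.7
eef_pos: [575.0, 133.8, 36.9]
eef_rot: [0.938, 1.57, 0.824]
wrist_force: [-0.0, -1.2, 0.5]
finger_gap: 9.9
```

```bash
python3 st.py; python3 look.py c8
```

```text
8.7 [575.  133.8  36.9] 9.893182179770095 F [-0.  -1.2  0.5] x [ 0.001  0.001 -1.   ] jaw deg -6.5
top (315.0461730957031, 243.6308135986328) 504 -25 23 32 short-axis deg 84 tray [-44. -23.]
side (314.0, 258.5) 564 126 32 23 short-axis deg 116 tray [  1. 133.]
side (287.3529357910156, 260.9117431640625) 608 155 23 30 short-axis deg 81 tray [ 42. 166.]
side (369.8448486328125, 219.137939453125) 506 -27 25 32 short-axis deg 84 tray [-42. -25.]
```

Tablet0 is in the tray at tray-frame (-44,-23). Next is the far tablet, tablet2.

{"api": "jog_arm", "payload": {
  "moves": [
    [[17,25,0,0,0,0.5],[17,25,0,0,0,0.5],[0,0,0,0,0,0],[0,0,-12,0,0,0],[0,0,-15,0,0,0]]
  ]
}}

```text
clock: 9.3
eef_pos: [608.8, 193.0, 8.0]
eef_rot: [0.831, 1.568, 0.744]
wrist_force: [-0.7, -0.3, -0.5]
finger_gap: 10.1
```

{"api": "jog_arm", "payload": {
  "moves": [
    [[0,0,-10,0,0,0],[0,0,-5,0,0,0],[0,0,0,0,0,0],[0,0,0,0,0,0]]
  ]
}}

```text
clock: 9.7
eef_pos: [606.0, 190.7, -12.2]
eef_rot: [-3.06, 1.566, 3.134]
wrist_force: [0.2, 0.5, 0.6]
finger_gap: 10.1
```

```bash
python3 st.py; python3 tips.py
```

```text
9.7 [606.  190.7 -12.2] 10.074484409365406 F [0.2 0.5 0.6] x [-0.004  0.    -1.   ] jaw deg -5.1
tcp [606.1 190.7 -12.1]
{-5: 110, 0: 54, 5: 12, 10: 22, 15: 33, 20: 32, 25: 34, 30: 34, 35: 35, 40: 30, 45: 39, 50: 34, 55: 32, 60: 29, 65: 25, 70: 12, 75: 7, 80: 4, 85: 0, 90: 0, 95: 0, 100: 0, 105: 6}
finger xy mean [600.3 198.7] [589. 185.] [624. 202.]
```

{"api": "jog_arm", "payload": {
  "moves": [
    [[5,0,0.5,0,0,0],[0,-6,0,0,0,0],[-1.2,-12,0,0,0,0],[-1.3,-13,0,0,0,0],[-1.3,-13,0,0,0,0]]
  ]
}}

```text
clock: 10.25
eef_pos: [608.3, 144.2, -10.1]
eef_rot: [2.844, 1.569, 2.756]
wrist_force: [-0.2, -0.6, -0.3]
finger_gap: 10.3
```

{"api": "jog_arm", "payload": {
  "moves": [
    [[-1.3,-13,0,0,0,0],[-1.3,-13,0,0,0,0],[-1.3,-13,0,0,0,0],[-1.3,-13,0,0,0,0],[-1.3,-13,0,0,0,0]]
  ]
}}

```text
clock: 10.75
eef_pos: [600.9, 72.1, -9.8]
eef_rot: [2.856, 1.569, 2.767]
wrist_force: [0.2, 0.9, 0.5]
finger_gap: 9.9
```

```bash
python3 st.py; python3 look.py c9
```

```text
10.75 [600.9  72.1  -9.8] 9.889760097227498 F [0.2 0.9 0.5] x [-0.001  0.001 -1.   ] jaw deg -5.1
top (315.0975341796875, 243.6219482421875) 504 -25 23 32 short-axis deg 85 tray [-44. -23.]
side (314.0, 258.5) 564 126 32 23 short-axis deg 116 tray [  1. 133.]
side (369.60003662109375, 218.80003356933594) 506 -28 24 33 short-axis deg 80 tray [-42. -26.]
```

{"api": "jog_arm", "payload": {
  "moves": [
    [[-1.3,-13,-0.3,0,0,0],[-1.3,-13,0,0,0,0],[-1.3,-13,0,0,0,0],[-1.3,-13,0,0,0,0],[-1,-10,0,0,0,0]]
  ]
}}

```text
clock: 11.35
eef_pos: [594.3, 5.8, -10.1]
eef_rot: [2.818, 1.569, 2.729]
wrist_force: [0.4, 0.1, 0.5]
finger_gap: 10.0
```

{"api": "jog_arm", "payload": {
  "moves": [
    [[-0.8,-8,0,0,0,0],[0,0,0,0,0,0],[0.5,10,0,0,0,0],[0.5,5,25,0,0,0],[0,30,20,0,0,0]]
  ]
}}

```text
clock: 11.85
eef_pos: [592.8, 40.9, 33.3]
eef_rot: [3.132, 1.564, 3.038]
wrist_force: [0.2, 1.4, 0.4]
finger_gap: 9.6
```

```bash
python3 st.py; python3 look.py c10
```

```text
11.85 [592.8  40.9  33.3] 9.55299522030215 F [0.2 1.4 0.4] x [-0.006  0.001 -1.   ] jaw deg -5.4
side (314.0, 258.5) 564 126 32 23 short-axis deg 116 tray [  1. 133.]
side (369.82757568359375, 218.9310302734375) 506 -28 24 32 short-axis deg 84 tray [-42. -26.]
side (334.6465759277344, 206.9913787841797) 592 -29 24 32 short-axis deg 81 tray [ 44. -19.]
```

Tablet2 is in as well. Now the middle one, tablet1.

{"api": "jog_arm", "payload": {
  "moves": [
    [[-7,35,0,0,0,0],[-8,40,0,0,0,0],[-8,33,0,0,0,0],[-4,10,0,0,0,0],[0,0,0,0,0,0]]
  ]
}}

```text
clock: 12.45
eef_pos: [564.4, 169.0, 33.2]
eef_rot: [2.972, 1.567, 2.886]
wrist_force: [0.1, -1.0, -0.2]
finger_gap: 10.0
```

```bash
python3 st.py
```

```text
12.45 [564.4 169.   33.2] 9.980698756402873 F [ 0.1 -1.  -0.2] x [-0.003  0.001 -1.   ] jaw deg -4.9
```

{"api": "jog_arm", "payload": {
  "moves": [
    [[1,-1,-15,0,0,0],[0,0,-15,0,0,0],[0,0,-8,0,0,0],[0,0,-3,0,0,0],[0,0,0,0,0,0]]
  ]
}}

```text
clock: 12.95
eef_pos: [565.5, 163.7, -13.7]
eef_rot: [-3.017, 1.564, -3.106]
wrist_force: [-0.2, 0.6, 1.5]
finger_gap: 10.1
```

```bash
python3 st.py; python3 tips.py
```

```text
12.95 [565.5 163.7 -13.7] 10.063684390307444 F [-0.2  0.6  1.5] x [-0.006 -0.    -1.   ] jaw deg -5.1
tcp [565.6 163.7 -13.4]
{-5: 91, 0: 65, 5: 19, 10: 26, 15: 32, 20: 34, 25: 29, 30: 35, 35: 31, 40: 33, 45: 34, 50: 39, 55: 30, 60: 30, 65: 25, 70: 16, 75: 10, 80: 8, 85: 0, 90: 0, 95: 1, 100: 4, 105: 6}
finger xy mean [564.1 171.2] [549. 159.] [585. 176.]
```

{"api": "jog_arm", "payload": {
  "moves": [
    [[0,-3,3,0,0,0],[-0.6,-8,0,0,0,0],[-1,-12,0,0,0,0],[-1.3,-13,0,0,0,0],[-1.3,-13,0,0,0,0]]
  ]
}}

```text
clock: 13.5
eef_pos: [562.0, 111.6, -8.5]
eef_rot: [3.132, 1.568, 3.044]
wrist_force: [-0.3, -0.3, 0.0]
finger_gap: 10.1
```

{"api": "jog_arm", "payload": {
  "moves": [
    [[-1.3,-13,0,0,0,0],[-1.3,-13,0,0,0,0],[-1.3,-13,0,0,0,0],[-1.3,-13,0,0,0,0],[-1.3,-13,0,0,0,0]]
  ]
}}

```text
clock: 14.0
eef_pos: [554.7, 39.7, -8.2]
eef_rot: [3.135, 1.568, 3.045]
wrist_force: [-0.2, 1.2, 0.2]
finger_gap: 10.0
```

```bash
python3 st.py; python3 look.py c11
```

```text
14.0 [554.7  39.7  -8.2] 9.970141012894008 F [-0.2  1.2  0.2] x [-0.003  0.    -1.   ] jaw deg -5.1
top (315.5, 243.5) 504 -26 33 21 short-axis deg 91 tray [-44. -24.]
```

{"api": "jog_arm", "payload": {
  "moves": [
    [[-1,-11,0,0,0,0],[-0.8,-9,0,0,0,0],[0,0,0,0,0,0],[0.5,12,0,0,0,0],[0,3,25,0,0,0]]
  ]
}}

```text
clock: 14.6
eef_pos: [551.7, 33.9, 14.5]
eef_rot: [-3.105, 1.563, 3.086]
wrist_force: [-0.6, 0.4, 0.7]
finger_gap: 10.0
```

{"api": "jog_arm", "payload": {
  "moves": [
    [[-10,35,25,0,0,0],[-30,35,15,0,0,0],[-40,20,0,0,0,0],[-40,0,0,0,0,0],[-20,0,0,0,0,0]]
  ]
}}

```text
clock: 15.1
eef_pos: [409.1, 132.1, 58.5]
eef_rot: [2.361, 1.568, 2.272]
wrist_force: [-0.8, 0.0, -0.0]
finger_gap: 9.9
```

```bash
python3 st.py; python3 look.py c12
```

```text
15.1 [409.1 132.1  58.5] 9.930172815569055 F [-0.8  0.  -0. ] x [-0.002  0.002 -1.   ] jaw deg -5.1
top (315.05487060546875, 243.50608825683594) 504 -25 23 33 short-axis deg 85 tray [-44. -23.]
top (303.8524475097656, 223.6229705810547) 543 -2 23 33 short-axis deg 86 tray [-7.  3.]
top (316.0, 200.5) 589 -26 30 24 short-axis deg 91 tray [ 41. -16.]
side (334.12933349609375, 206.69825744628906) 592 -28 24 32 short-axis deg 82 tray [ 44. -18.]
```

View pics/c12.png

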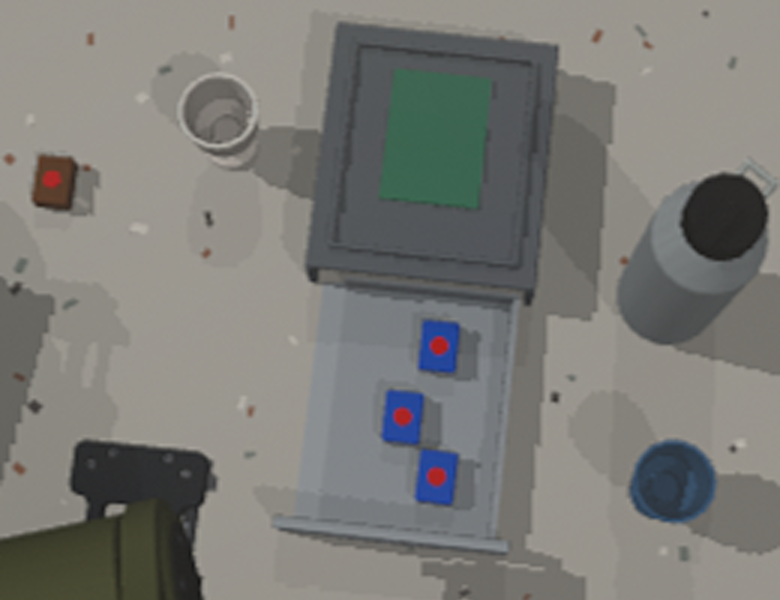

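All three tablets are on the tray floor, at crop (439,346), (403,417) and (436,477). The cups, bottle and brown look-alike haven't moved. Now I'll go in front of the panel, staying high over the turquoise one.

{"api": "jog_arm", "payload": {
  "moves": [
    [[8,-35,0,0,0,0],[8,-40,0,0,0,0],[5,-38,0,0,0,0],[2,-10,0,0,0,0],[0,0,0,0,0,0]]
  ]
}}

```text
clock: 15.7
eef_pos: [436.7, 8.0, 60.0]
eef_rot: [0.92, 1.567, 0.836]
wrist_force: [-0.8, 0.4, 0.6]
finger_gap: 9.7
```

{"api": "jog_arm", "payload": {
  "moves": [
    [[0,0,-20,0,0,0],[0,0,-20,0,0,0],[0,0,-12,0,0,0],[0,0,-5,0,0,0],[0,0,0,0,0,0]]
  ]
}}

```text
clock: 16.2
eef_pos: [438.6, 13.1, 1.6]
eef_rot: [0.737, 1.565, 0.655]
wrist_force: [-0.8, 0.5, -0.0]
finger_gap: 10.0
```

```bash
python3 st.py; python3 tips.py
```

```text
16.2 [438.6  13.1   1.6] 10.024361101945917 F [-0.8  0.5 -0. ] x [ 0.004  0.003 -1.   ] jaw deg -4.7
tcp [438.8  13.1   1.9]
{-5: 146, 0: 52, 5: 0, 10: 0, 15: 6, 20: 14, 25: 27, 30: 25, 35: 29, 40: 26, 45: 29, 50: 28, 55: 29, 60: 28, 65: 31, 70: 31, 75: 30, 80: 27, 85: 39, 90: 20, 95: 23, 100: 4, 105: 7}
finger xy mean [439.   20.2] [421.   3.] [457.  25.]
```

{"api": "jog_arm", "payload": {
  "moves": [
    [[0,-7,-6,0,0,0],[0,0,0,0,0,0],[5,-0.5,0,0,0,0],[8,-0.8,0,0,0,0],[10,-1,0,0,0,0]]
  ]
}}

```text
clock: 16.75
eef_pos: [463.2, 3.6, -3.0]
eef_rot: [0.639, 1.564, 0.557]
wrist_force: [-2.0, 0.8, -0.5]
finger_gap: 9.7
```

{"api": "jog_arm", "payload": {
  "moves": [
    [[11,-1,0,0,0,0],[11,-1,0,0,0,0],[11,-1,0,0,0,0],[11,-1,0,0,0,0],[11,-1,0,0,0,0]]
  ]
}}

```text
clock: 17.25
eef_pos: [523.0, -1.9, -3.0]
eef_rot: [0.791, 1.565, 0.708]
wrist_force: [-2.4, 0.2, 1.7]
finger_gap: 9.6
```

```bash
python3 st.py; python3 look.py c13;python3 tips.py
```

```text
17.25 [523.   -1.9  -3. ] 9.631695277743956 F [-2.4  0.2  1.7] x [ 0.004  0.004 -1.   ] jaw deg -4.7
side (328.0, 206.0) 605 -24 82 33 short-axis deg 117 tray [ 56. -13.]
tcp [522.7  -1.9  -3.2]
{-5: 112, 0: 47, 5: 4, 10: 7, 15: 20, 20: 25, 25: 29, 30: 31, 35: 28, 40: 30, 45: 29, 50: 31, 55: 27, 60: 32, 65: 33, 70: 33, 75: 30, 80: 30, 85: 26, 90: 15, 95: 11, 100: 5, 105: 3}
finger xy mean [523.2   4.5] [506. -12.] [542.  10.]
```

View pics/c13.png

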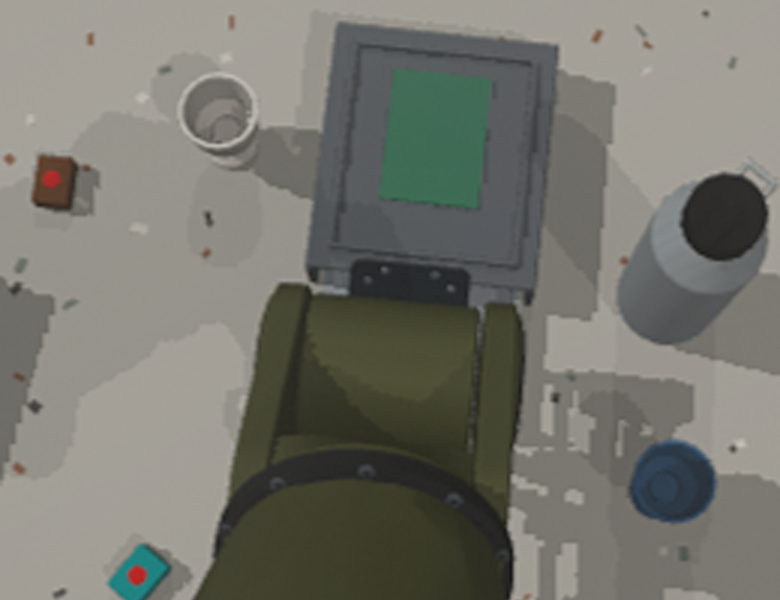

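The tray is moving at about 2 N. The cups, bottle and both look-alikes are untouched.

{"api": "jog_arm", "payload": {
  "moves": [
    [[11,-1,0,0,0,0],[11,-1,0,0,0,0],[11,-1,0,0,0,0],[11,-1,0,0,0,0],[10,-1,0,0,0,0]]
  ]
}}

```text
clock: 17.9
eef_pos: [575.3, -6.8, -3.5]
eef_rot: [1.461, 1.567, 1.378]
wrist_force: [-2.7, 1.6, 1.5]
finger_gap: 10.1
```

{"api": "jog_arm", "payload": {
  "moves": [
    [[6,-0.6,0,0,0,0],[4,-0.4,0,0,0,0],[3,-0.3,0,0,0,0]]
  ]
}}

```text
clock: 18.2
eef_pos: [588.5, -8.0, -3.5]
eef_rot: [1.679, 1.567, 1.597]
wrist_force: [-2.2, 0.5, 2.8]
finger_gap: 9.6
```

```bash
python3 st.py
```

```text
18.2 [588.5  -8.   -3.5] 9.564214771795543 F [-2.2  0.5  2.8] x [-0.     0.004 -1.   ] jaw deg -4.7
```

{"api": "jog_arm", "payload": {
  "moves": [
    [[4,-0.4,0,0,0,0],[4,-0.4,0,0,0,0],[4,-0.4,0,0,0,0],[2,-0.2,0,0,0,0],[2,-0.2,0,0,0,0]]
  ]
}}

```text
clock: 18.7
eef_pos: [604.8, -9.5, -3.6]
eef_rot: [2.075, 1.566, 1.993]
wrist_force: [-20.3, 2.2, 11.9]
finger_gap: 9.7
```

{"api": "jog_arm", "payload": {
  "moves": [
    [[2,-0.2,0,0,0,0],[2,-0.2,0,0,0,0],[2,-0.2,0,0,0,0]]
  ]
}}

```text
clock: 19.0
eef_pos: [604.2, -9.4, -3.6]
eef_rot: [2.954, 1.55, 2.872]
wrist_force: [-22.3, 1.4, 15.2]
finger_gap: 9.7
```

It stopped hard at x≈604 with about 20 N, where the home stop is expected. Backing off and checking.

{"api": "jog_arm", "payload": {
  "moves": [
    [[-8,0.8,0,0,0,0],[-25,2.5,0,0,0,0],[-30,3,20,0,0,0],[-40,4,35,0,0,0],[-45,4,35,0,0,0]]
  ]
}}

```text
clock: 19.5
eef_pos: [461.5, 3.8, 77.7]
eef_rot: [2.995, 1.548, 2.913]
wrist_force: [0.1, -0.0, 1.8]
finger_gap: 9.8
```

{"api": "jog_arm", "payload": {
  "moves": [
    [[-40,35,30,0,0,0],[-20,45,20,0,0,0],[0,45,0,0,0,0],[0,30,0,0,0,0],[0,0,0,0,0,0]]
  ]
}}

```text
clock: 20.0
eef_pos: [407.3, 153.5, 127.3]
eef_rot: [2.506, 1.559, 2.421]
wrist_force: [-0.4, -0.1, 0.1]
finger_gap: 9.5
```

```bash
python3 st.py; python3 look.py c14
python3 - <<'E'
from h import *
im,d=manip.camera("side");t,_=manip.camera("top")
cv2.imwrite("pics/end.png",np.vstack([cv2.resize(t[85:285,130:430],(600,400)[:2])[:300*2],cv2.resize(im[140:300,180:420],(600,400))])[:800] if 0 else np.hstack([cv2.resize(t[85:295,170:430],(400,323)),cv2.resize(im[140:330,180:420],(400,323))]))
c=cv2.resize(im[170:230,270:370],None,fx=4,fy=4);cv2.imwrite("pics/end2.png",c)
E
```

```text
20.0 [407.3 153.5 127.3] 9.506162256371653 F [-0.4 -0.1  0.1] x [-0.009  0.008 -1.   ] jaw deg -4.9
```

View pics/end.png

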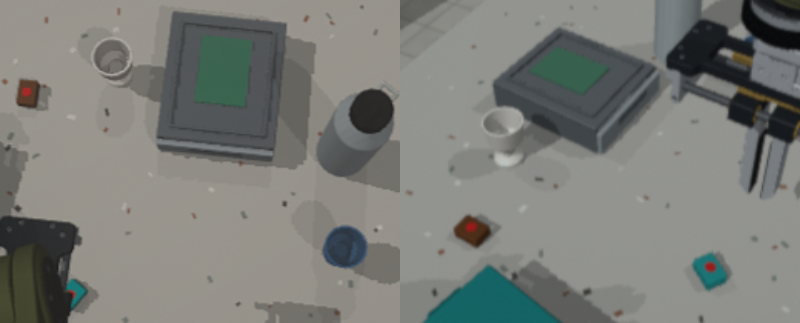

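View pics/c14.png

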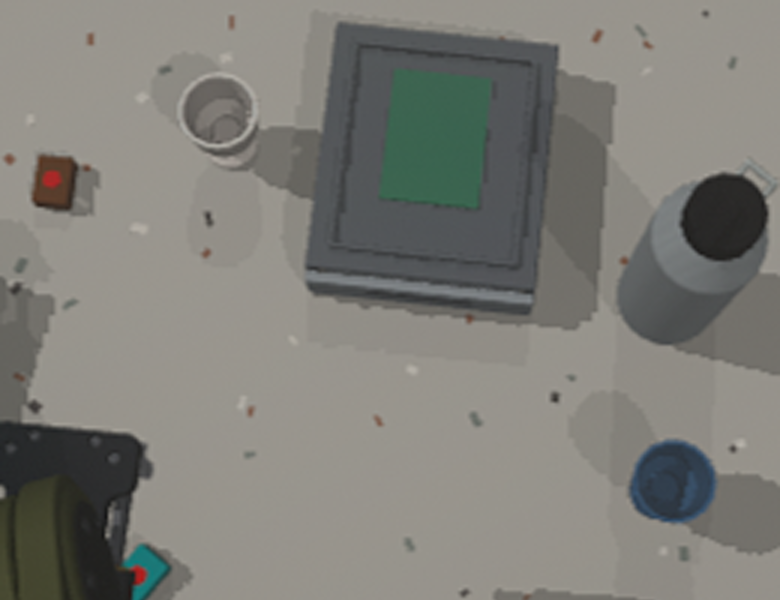

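Run:
```python
from h import *
def c(u,v,z): return world("top",170+u/3,85+v/3,z)[:2]
ex=np.array([.9955,-.095])
L=c(310,282,36);R=c(530,303,36);m=(L+R)/2
print("front now",L,R,"travel",(m-[465.2,2.6])@ex)
C=np.mean([c(338,23,46),c(557,45,46),c(310,272,46),c(533,292,46)],0);print("caddy ctr",C,"face from ctr",(m-C)@ex)
im=cv2.imread("pics/c14.png");print(im[255:325,420].mean(1).round().astype(int).tolist())
```

```text
front now [626.58829425  58.24294816] [614.93186645 -84.71564662] travel 156.36451316661015
caddy ctr [710.36047785 -21.38958552] face from ctr -89.97175315828143
[74, 67, 62, 61, 64, 69, 76, 83, 86, 87, 87, 87, 87, 87, 86, 86, 86, 88, 90, 89, 85, 79, 74, 70, 68, 73, 84, 97, 111, 118, 121, 124, 129, 132, 130, 125, 117, 106, 94, 85, 75, 66, 60, 57, 56, 58, 65, 72, 80, 89, 96, 100, 104, 106, 106, 106, 103, 100, 103, 112, 124, 135, 140, 141, 141, 142, 141, 140, 140, 140]
```

```bash
python3 -c "
from cell import manip
print(manip.sign_off(), manip.read_state()['clock'])"
```

```text
the job is handed in; nothing more can be done
the job is handed in; nothing more can be done
```

I swept the three blue tablets one at a time up the ramp into the tray, picking none up. I then pushed the tray home against its stop and handed the job in at about 20 s of the 67 s allowed.

**Tray and tablets:** The push ended against about 20 N with no further movement. The front face measured 90 mm from the caddy's centre, where about 89 mm is expected with the tray fully home. Just before the push, the camera showed all three tablets on the flat tray floor. With the tray shut they are under the roof and could not be seen. None showed outside in the final pictures.

**Bystanders:** The last top view shows the cups, the bottle and the brown look-alike where they were. The arm partly covered the turquoise one there, but the side view shows it lying free. I did not re-measure the snack box at the end, and the arm did not go near it.

**What disagreed:** My first two sweeps passed over the tablets without touching them. Depth pictures showed the fingertips about 37 mm higher than the reported TCP height and tip length imply. I used the camera heights from then on.

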